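# Free a jammed carton from the packing conveyor

## Task

A long slim carton has jammed in the small belt conveyor with one end under the blue drive cover. First turn the red speed dial fully anticlockwise to its end stop (off), then tilt the carton so that its free end rises over the yellow end stop, draw it out diagonally from under the cover, and hold it in the air a hand's breadth above the top of the cover. Finish while still holding it steady there, and leave the other things on the bench alone.

Things in the scene. Friction and masses are not known exactly. Their poses are not given: they have to be found in the camera images.
- conveyor: Small belt conveyor, fixed, belt standing still, left or right of the control box. Origin: on the bench under mid-belt; x along the belt from drive cover to end stop, z up. Belt top 34 mm above the bench; trough inside x -155 to +155, y -80 to +80 mm. Side guards 10 mm thick, x -190 to +190, tops 85 mm above the bench. Opening above the belt: x -55 to +155 mm, 160 mm wide, too short for the carton lying flat.
- cover_edge (a point): Middle of the lower free edge of the blue drive cover, 114 mm above the bench (80 over the belt), at conveyor x = -55 mm. From here the cover, its top 120 mm above the bench, reaches back to x = -165 mm; closed at its sides and end (inner end face x = -155 mm). Grey motor block behind it to x = -190 mm, 110 mm high. Same axes as the conveyor.
- stop_top (a point): Middle of the top of the yellow end stop, 99 mm above the bench (65 over the belt); 10 mm thick, conveyor x 155 to 165 mm, as wide as the trough. Same axes as the conveyor.
- carton_center (a point): Centre (also mass centre) of the long carton: loose, brown, 280 mm long (x), 30 wide (y), 30 high (z), green ends, 110 to 220 g. It lies flat on the belt lengthwise, up to 10 mm and 0.1 rad off, its -x end some 80 to 100 mm deep under the drive cover, its +x end just short of the end stop. Its x axis points to the end stop.
- carton_cover_end (a point): Centre of the carton's -x end face (140 mm from its centre), the one under the drive cover.
- carton_stop_end (a point): Centre of the carton's +x end face (140 mm from its centre), the free one near the yellow end stop.
- control_box: Grey speed control box fixed to the bench, 130 x 110 mm and 50 mm high, with the red dial in the middle of its top. Origin: centre of its underside.
- speed_grip (a point): Point on the dial's upright axis at the height to grip, 87 mm above the bench; it turns with the dial. Grip the dial by its upright red bar, 46 mm long (its x axis), 14 mm thick (y), top 7 mm above this point, 32 mm high, on a red disc 48 mm across whose top is 23 mm below this point. The bar's white mark is at its -x end and points at the box's red tick when off.
- speed (a joint): Angle of the dial in rad: 0 is off, the anticlockwise end stop; it grows clockwise seen from above, to 1.9 at full speed. It starts between 0.8 and 1.35. Light friction, stays where it is left.
- tape_roll: Bystander: roll of tape lying flat, 100 mm across, 48 mm high. Origin: centre of its underside.
- paint_jar: Bystander: jar with blue lid, 60 mm across, 85 mm high. Origin: centre of its underside.
- paint_jar2: Bystander: jar with orange lid, 60 mm across, 85 mm high. Origin: centre of its underside.
- small_carton: Bystander: small brown carton, 110 x 80 x 60 mm high. Origin: centre of its underside.
- mailers: Bystander: stack of white padded mailers, 206 x 156 mm, 63 mm high. Origin: centre of its underside.
- brush_pot: Bystander: steel pot of brushes, 72 mm across, about 130 mm high. Origin: centre of its underside.
There are look-alikes about, which are no part of the job. Leave any pink or purple look-alike of the control_box alone.

How it is judged:
On the way, in this order (a step that is already met when the one before it is completed fails the run):
1. the speed dial is at its anticlockwise end stop (value of joint speed below 0.06 rad), for 0.2 s.
2. the carton is tilted: its free end has risen over the end stop while the other is still under the drive cover (z of carton_stop_end in the frame of conveyor above 0.105 m and x of carton_cover_end in the frame of conveyor below -0.055 m and z of carton_cover_end in the frame of conveyor below 0.115 m), for 0.05 s.
At the end, for the whole second after the job is handed in: The dial is within 0.08 rad of off; the carton is held still (under 30 mm/s) in the fingers, touching no part of the conveyor, with both its end centres more than 170 mm above the bench (50 mm above the top of the drive cover) (value of joint speed below 0.08 rad and height (world z) of each of carton_cover_end, carton_stop_end above 0.17 m and contact force between carton and the fingers above 0.5 N and contact force between carton and conveyor below 0.05 N and linear speed of carton below 0.03 m/s); the arm keeps its last pose, push and grip.
It fails at once if the carton is lifted while the dial is not yet off (value of joint speed above 0.15 rad and height (world z) of carton_center above 0.07 m).
It fails at once if another thing on the bench is shifted by more than 40 mm or upset (distance of any of tape_roll, paint_jar, paint_jar2, small_carton, mailers, brush_pot from where it was at the start of the episode above 0.04 m or angle between any of paint_jar, paint_jar2, brush_pot, tape_roll, small_carton's own z axis and vertical above 0.6 rad).
It also fails if it takes over 56 s, if anything falls off the work surface, if the arm or the gripper's body presses on something with over 40 N, if the wrist force passes 120 N, or if a joint passes its speed limit or range.

## Robot

A 7-joint arm with a two-finger parallel gripper is mounted at the origin on the work surface. World frame = base frame: x ahead of the robot, y to its left, z up, the work surface at z = 0. Lengths are in m, angles in rad, forces in N, time in s.
With the tool pointing down it reaches from about 0.425 to 0.825 m from the base axis. Payload 3.6 kg.
Tool frame: the origin (TCP) lies at the very end of the fingers, on their centre line; the grasp point (between the pads) lies 19 mm behind it (robot.grip_point_offset is the distance from the TCP to the grasp point, in m); z points along the fingers, y is the direction in which the jaws open and shut (so a half turn about z gives the same grasp; the last joint's range is limited). The gripper opens to 93 mm and grips with 3 to 60 N. Pads are 15 mm wide; open, the fingers measure 128 mm over their backs; the gripper's body (75 mm by 188 mm) begins 65 mm behind the grasp point.
Start: joints at [1.125, 0.615, -0.013, 1.423, 0.008, 1.103, -0.04], TCP at [0.265, -0.594, 0.198] pointing down, gripper open.
Joint ranges: [-3.12, 3.12], [-0.3, 2.06], [-1.34, 1.32], [0.26, 2.42], [-1.36, 4.5], [0.01, 1.98], [-2.84, 2.84]. Speed limits (rad/s): [2.79, 2.79, 3.14, 3.14, 3.14, 3.14, 3.14].

## Interface

Orientations are given as a unit quaternion [x, y, z, w].
In Python, from bench import status, snapshot, camera_info, workorder, robot gives the robot as it stands.
- The arm moves only by the shell command python3 -m jog 'ROWS' [FORCE]. ROWS is JSON, a list that holds one entry, the list of rows, each a list of 7 numbers: the shift along the tool's x, y, z in cm, then the turn, a rotation vector about the tool's x, y, z in degrees, then the opening, from 0 (shut) to 1 (fully open). A call has 1 to 8 rows; each row is the pose to reach, as a shift and turn from the pose commanded when the call began, along the tool's axes at that moment; what a row does not reach only later rows make up. A row lasts 1/12 s, in which the tool goes at most 41.7 mm and 7.16 degrees, less where a joint would pass 70% of its speed; a pose out of reach is approached as far as the arm can. A call with a gripper value outside its range is refused whole. The fingers move at their own pace and stop on an object; FORCE is the grip in N (left out, the last holds). Time passes only in rows, so rows that repeat a pose let the fingers close. It gives the time, the measured TCP pose, the force and the opening at its end, in the units of the state.
- status.get_obs(): the state, without advancing time (a new reading comes with each control period).
- snapshot(name): name is "scene" or "side" or "wrist"; returns (picture, depth): 420x560x3 uint8, blue, green, red; 420x560 float32, m along the optical axis (not along the pixel's ray), 0 where there is no reading.
- camera_info(name): a dict with "fovy" (degrees; the focal length in pixels is half the picture's height over the tangent of half this angle, whatever the lens; pixels are square), "cx", "cy" (the principal point, pixels), "R" (3x3) and "t" (3): a world point X has camera coordinates R X + t. Camera axes: x right, y down, z forward; pixel columns grow to the right and rows downward; lengths in m; the calibration is good to about 2 mm. A picture is of the moment at which its call begins: read the wrist's pose just before it. camera_info takes no time and is no camera call; for the wrist camera it gives the pose at the moment of the call.
- workorder.hand_in(): hands the job in, once; it reports no verdict.
The state is a dict: "clock": time; "qpos": joint angles; "qd": joint speeds; "joint_efforts": joint torques, N m; "position": TCP position; "eef_rot": TCP orientation; "force": force on the tool from outside, world axes, zero at the start; "ft_torque": the same for the moment, N m; "grip_width": finger opening in m.
Only numpy, scipy, OpenCV 4.12 (cv2) and the standard library are available. Lean on these libraries where they do the work, as an engineer would, in place of code of your own. Each camera call takes 0.05 s, during which the arm holds its last target.

## Working session

There is one attempt and no reset: what is moved stays moved. The work goes in short steps, Python scripts to look and compute and a shell command to move; the robot and the scene stay as the last step left them, time stands still between calls to the robot, and variables do not carry over. Pictures are saved under pics/ and viewed, and the job is handed in when it is done.

```bash
ls; mkdir -p pics; python3 - <<'E'
from bench import status, snapshot, camera_info
import cv2,json
o=status.get_obs();print({k:o[k] for k in ['clock','position','eef_rot','grip_width','force']})
for n in ["scene","side","wrist"]:
    c=camera_info(n);p,d=snapshot(n);cv2.imwrite(f"pics/{n}0.png",p);import numpy as np;np.savez(f"{n}0.npz",p=p,d=d,**{k:np.array(c[k]) for k in c});print(n,c)
E
```

```text
pics
{'clock': 0.0, 'position': array([ 0.26456621, -0.59281074,  0.19661298]), 'eef_rot': array([ 9.78048940e-01,  2.08371535e-01, -2.73344918e-04, -1.22492475e-03]), 'grip_width': 0.09301783089144441, 'force': array([-1.12062784, -0.4349648 ,  0.00525868])}
scene {'fovy': 55.0987179487849, 'cx': 280.21625195320803, 'cy': 209.0044213770341, 'R': array([[ 0.73864199,  0.67408976, -0.00331704],
       [ 0.45333581, -0.50037793, -0.73763715],
       [-0.49889342,  0.54334604, -0.67518918]]), 't': array([-0.39056941, -0.13797503,  1.6122021 ])}
side {'fovy': 53.620552365830775, 'cx': 281.67961983010065, 'cy': 204.53792482803567, 'R': array([[-0.84388735, -0.53651966, -0.00089165],
       [-0.25213829,  0.3980521 , -0.8820322 ],
       [ 0.47358254, -0.744111  , -0.47118828]]), 't': array([0.43725071, 0.20583479, 1.05370838])}
wrist {'fovy': 67.92422914893538, 'cx': 272.1559948090691, 'cy': 211.9177222868402, 'R': array([[ 0.40593327, -0.91390129, -0.00161762],
       [-0.87686262, -0.38997916,  0.28111955],
       [-0.25754636, -0.11269734, -0.95967139]]), 't': array([-0.64862056, -0.03277198,  0.39271601])}
```

View pics/scene0.png

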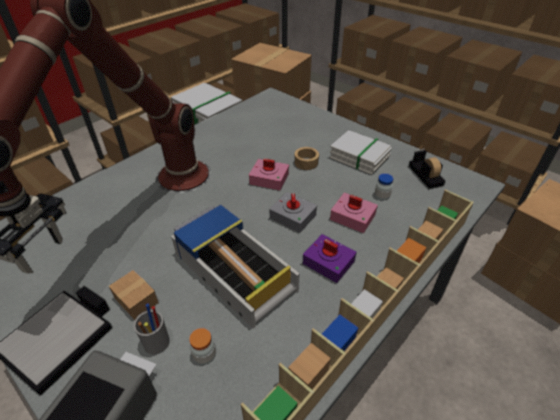

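View pics/side0.png

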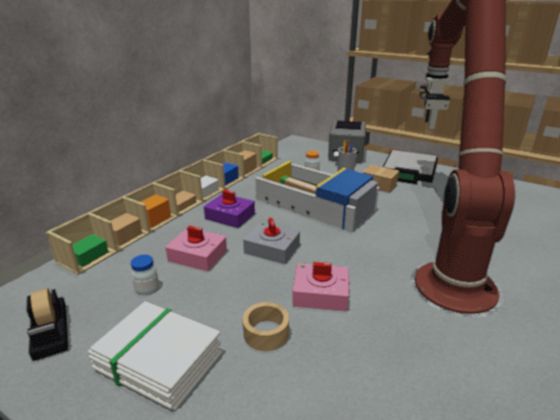

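View pics/wrist0.png

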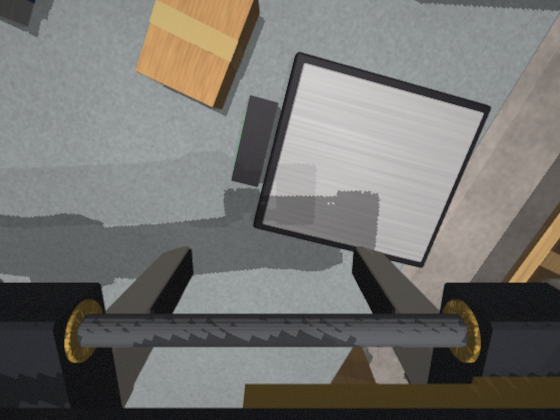

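The scene view shows the grey control box at about (294,208). The conveyor runs from its cover at (208,230) to the yellow stop at (268,287), with the carton between them. The pink and purple boxes are look-alikes. Next I'll measure positions.

```bash
cat > h.py <<'E'
import numpy as np,cv2
class V:
    def __init__(s,f):
        z=np.load(f);s.p=z['p'];s.d=z['d'];s.R=z['R'];s.t=z['t'];s.cx=float(z['cx']);s.cy=float(z['cy']);s.f=210/np.tan(np.radians(float(z['fovy']))/2)
    def cloud(s):
        v,u=np.mgrid[:420,:560];d=s.d
        c=np.stack([(u-s.cx)/s.f*d,(v-s.cy)/s.f*d,d],-1)
        return (c-s.t)@s.R
    def ray(s,u,v,z):
        r=np.array([(u-s.cx)/s.f,(v-s.cy)/s.f,1.])@s.R; o=-s.t@s.R
        return o+r*(z-o[2])/r[2]
    def pix(s,X):
        c=s.R@np.asarray(X)+s.t; return s.cx+s.f*c[0]/c[2], s.cy+s.f*c[1]/c[2]
def grab(name,tag):
    from bench import snapshot,camera_info
    c=camera_info(name);p,d=snapshot(name);cv2.imwrite(f"pics/{name}{tag}.png",p)
    np.savez(f"{name}{tag}.npz",p=p,d=d,**{k:np.array(c[k]) for k in c});return V(f"{name}{tag}.npz")
E
python3 - <<'E'
from h import *
for n,(a,b,c,d) in {'scene':(165,310,150,320),'side':(130,300,160,400)}.items():
    v=V(n+'0.npz'); W=v.cloud()
    print(n,'table z',np.median(W[...,2][a:b,c:d]), np.percentile(W[a:b,c:d,2],[5,50,90]))
    hsv=cv2.cvtColor(v.p,cv2.COLOR_BGR2HSV);H,S,Vv=cv2.split(hsv)
    for nm,lo,hi in [('blue',105,125),('yellow',22,34),('green',40,85),('red',0,6),('brown',7,20)]:
        m=((H>=lo)&(H<=hi)&(S>90)&(Vv>40)).astype(np.uint8)
        if nm=='red': m|=((H>172)&(S>150)&(Vv>40)).astype(np.uint8)
        k,l,st,ce=cv2.connectedComponentsWithStats(m)
        for i in range(1,k):
            if st[i,4]>25:
                q=W[l==i];
                if abs(q[:,0]).max()<5: print(nm,st[i].tolist(),ce[i].round(1),np.median(q,0).round(3), 'zmax',np.percentile(q[:,2],90).round(3))
    cv2.imwrite(f'pics/{n}crop.png',cv2.resize(v.p[a:b,c:d],None,fx=3.3,fy=3.3,interpolation=cv2.INTER_CUBIC))
E
```

```text
scene table z 0.002113635492362744 [-0.00420593  0.00211364  0.08515665]
blue [379, 174, 14, 11, 129] [385.3 178.8] [0.661 0.417 0.084] zmax 0.087
blue [174, 205, 65, 53, 1389] [203.8 228. ] [ 0.4   -0.204  0.118] zmax 0.121
blue [146, 304, 9, 27, 78] [150.1 317.1] [ 0.522 -0.485  0.087] zmax 0.126
blue [322, 315, 36, 35, 710] [340.7 331.7] [ 0.899 -0.175  0.059] zmax 0.061
yellow [193, 220, 49, 32, 138] [217.  235.5] [ 0.456 -0.198  0.12 ] zmax 0.122
yellow [245, 266, 45, 36, 282] [266.8 283.2] [ 0.674 -0.208  0.097] zmax 0.1
green [193, 105, 9, 19, 29] [195.4 113.6] [-0.479  0.427 -0.075] zmax -0.055
green [357, 139, 20, 29, 49] [363.9 152.3] [0.49  0.534 0.063] zmax 0.067
green [438, 205, 20, 14, 142] [447.8 211.4] [0.895 0.449 0.046] zmax 0.049
green [254, 280, 11, 9, 43] [259.1 284.2] [ 0.641 -0.212  0.062] zmax 0.064
green [254, 386, 43, 34, 911] [276.1 405.7] [ 0.892 -0.412  0.034] zmax 0.037
red [5, 0, 60, 46, 1790] [36.4 18. ] [ 0.155 -0.33   0.688] zmax 0.724
red [109, 0, 134, 50, 1053] [171.7  21.8] [-2.026  1.362 -0.171] zmax -0.144
red [0, 15, 12, 25, 91] [ 4.4 28. ] [-2
[... 5106 characters left out ...]
89] zmax -0.383
brown [54, 163, 169, 89, 3463] [143.5 210.6] [0.876 0.223 0.057] zmax 0.086
brown [365, 166, 35, 26, 514] [384.  176.8] [ 0.349 -0.436  0.056] zmax 0.061
brown [500, 169, 13, 8, 33] [507.1 172.2] [-0.012 -1.859 -0.387] zmax 0.313
brown [524, 175, 36, 13, 218] [542.  180.7] [-0.182 -1.858 -0.389] zmax -0.384
brown [285, 180, 30, 13, 115] [299.2 186.1] [ 0.566 -0.19   0.058] zmax 0.064
brown [143, 185, 16, 11, 58] [150.7 189.5] [0.941 0.134 0.081] zmax 0.092
brown [51, 239, 31, 34, 279] [ 66.  254.8] [0.877 0.482 0.05 ] zmax 0.083
brown [30, 290, 25, 35, 676] [ 41.9 307.2] [0.713 0.641 0.072] zmax 0.091
brown [244, 303, 44, 47, 1511] [265.7 326.2] [0.306 0.4   0.033] zmax 0.048
```

View pics/scenecrop.png

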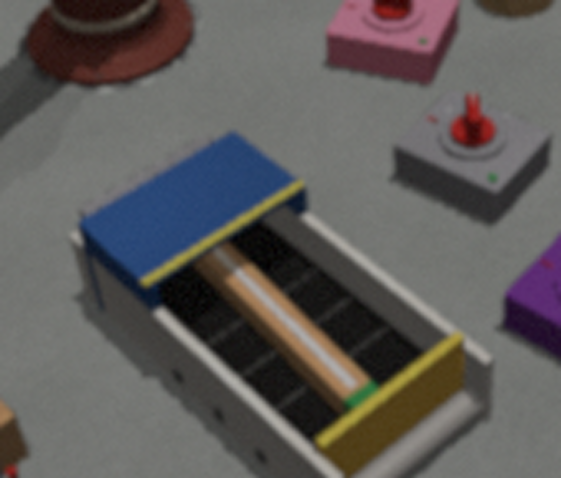

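View pics/sidecrop.png

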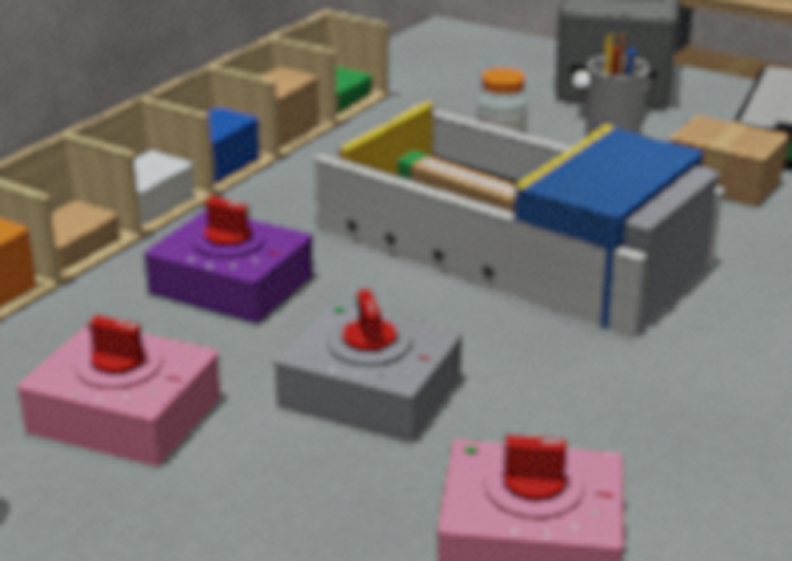

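```bash
python3 - <<'E'
from h import *
def rect(P):
    (c,s,a)=cv2.minAreaRect((P[:,:2]*1000).astype(np.float32)); return np.round(c,1),np.round(s,1),round(a,1)
for n in ['scene','side']:
    v=V(n+'0.npz');W=v.cloud();hsv=cv2.cvtColor(v.p,cv2.COLOR_BGR2HSV);H,S,Vv=cv2.split(hsv)
    x,y,z=W[...,0],W[...,1],W[...,2]-0.002
    near=(abs(x-.484)<.06)&(abs(y-.112)<.06)
    m=near&(z>.085)&(z<.1); print(n,'bar top',m.sum(),W[m].mean(0).round(4),rect(W[m]))
    q=W[m][:,:2];q=q-q.mean(0);w,e=np.linalg.eigh(q.T@q);print(' dir',e[:,1],np.degrees(np.arctan2(e[1,1],e[0,1])))
    m=(abs(x-.484)<.12)&(abs(y-.112)<.1)&(z>.044)&(z<.056); print(' box top',m.sum(),rect(W[m]))
    m=(H>105)&(H<125)&(S>90)&(abs(x-.4)<.15)&(y<-.05)&(y>-.35)&(abs(z-.118)<.008);print(' cover',m.sum(),rect(W[m]))
    m=(H>=22)&(H<=34)&(S>90)&(abs(x-.66)<.06)&(abs(y+.2)<.13)&(abs(z-.098)<.006);print(' stop',m.sum(),rect(W[m]))
    m=(((H>5)&(H<22))|((H>35)&(H<85)))&(S>50)&(abs(x-.55)<.15)&(abs(y+.2)<.06)&(abs(z-.062)<.006);print(' carton top',m.sum(),rect(W[m]))
    m=(abs(x-.55)<.22)&(abs(y+.2)<.15)&(abs(z-.083)<.005);print(' guards',m.sum(),rect(W[m]))
E
```

```text
scene bar top 39 [0.4921 0.106  0.0927] (array([492.2, 106.4]), array([13.5, 43.3]), 47.1)
 dir [-0.71356654  0.70058746] 135.52584501255387
 box top 657 (array([517.4, 127.5]), array([190.6, 143. ]), 7.5)
 cover 1281 (array([ 407.1, -192.3]), array([181.1, 117.4]), 84.4)
 stop 194 (array([ 675.8, -207.4]), array([158.6,  11.9]), 86.6)
 carton top 571 (array([ 551.2, -191.4]), array([119.1, 263.3]), 86.1)
 guards 691 (array([ 522.8, -197.5]), array([182.9, 368.5]), 86.6)
side bar top 53 [0.4801 0.1132 0.0923] (array([482.3, 109.5]), array([15.1, 47.9]), 46.0)
 dir [-0.72175014  0.6921537 ] 136.19916459272125
 box top 863 (array([514.1, 129.4]), array([198.1, 142.3]), 8.1)
 cover 831 (array([ 393.9, -189.2]), array([184.9,  99.8]), 85.6)
 stop 73 (array([ 668.9, -205.3]), array([157.6,  13. ]), 87.4)
 carton top 137 (array([ 586.2, -204. ]), array([169.5,  53.2]), 1.4)
 guards 462 (array([ 511.3, -196. ]), array([190.9, 373.1]), 86.5)
```

```bash
python3 - <<'E'
from h import *
for n in ['scene','side']:
    v=V(n+'0.npz');hsv=cv2.cvtColor(v.p,cv2.COLOR_BGR2HSV);H,S,Vv=[a.astype(int) for a in cv2.split(hsv)]
    W=v.cloud()
    def rays(m,z): 
        vv,uu=np.nonzero(m); return np.array([v.ray(a,b,z) for a,b in zip(uu,vv)])
    print(n)
    # depth check: compare depth points vs rays on table
    near=(abs(W[...,0]-.484)<.1)&(abs(W[...,1]-.11)<.09)
    red=((H<8)|(H>172))&(S>110)&near
    k,l,st,ce=cv2.connectedComponentsWithStats(red.astype(np.uint8))
    for i in range(1,k):
        print(' red',st[i].tolist(),ce[i].round(1),'z50',v.ray(*ce[i],.05)[:2].round(4),'z.08',v.ray(*ce[i],.08)[:2].round(4),'dep',np.median(W[l==i],0).round(3))
    m=(H>=20)&(H<=36)&(S>90)&(abs(W[...,0]-.66)<.05)&(abs(W[...,1]+.2)<.13)&(W[...,2]>.094)
    P=rays(m,.099);(c,s,a)=cv2.minAreaRect((P[:,:2]*1000).astype(np.float32));print(' stop',np.round(c,1),np.round(s,1),a, np.median(W[m],0))
    m=(H>=20)&(H<=36)&(S>90)&(abs(W[...,0]-.45)<.05)&(abs(W[...,1]+.2)<.13)
    P=rays(m,.120);(c,s,a)=cv2.minAreaRect((P[:,:2]*1000).astype(np.float32));print(' cover edge strip',np.round(c,1),np.round(s,1),a)
    m=(H>105)&(H<125)&(S>90)&(abs(W[...,0]-.4)<.15)&(abs(W[...,1]+.2)<.13)&(W[...,2]>.112)
    P=rays(m,.120);(c,s,a)=cv2.minAreaRect((P[:,:2]*1000).astype(np.float32));print(' cover',np.round(c,1),np.round(s,1),a)
    g=(H>40)&(H<85)&(S>70)&(abs(W[...,0]-.64)<.03)&(abs(W[...,1]+.2)<.05)
    P=rays(g,.064);(c,s,a)=cv2.minAreaRect((P[:,:2]*1000).astype(np.float32));print(' green',np.round(c,1),np.round(s,1),a,g.sum())
E
```

```text
scene
 red [287, 194, 13, 15, 121] [292.8 202.7] z50 [0.4748 0.1249] z.08 [0.4966 0.0991] dep [0.494 0.103 0.067]
 stop [ 678.  -207.7] [159.6  13.5] 86.55616760253906 [ 0.67638427 -0.21386826  0.09774379]
 cover edge strip [ 494.6 -196.4] [180.6  87.9] 86.62409210205078
 cover [ 409.7 -193.8] [182.6 113.9] 86.45379638671875
 green [ 641.8 -211.4] [38.7 10.4] 86.1697998046875 43
side
 red [264, 218, 16, 18, 168] [271.4 228.6] z50 [0.4993 0.0849] z.08 [0.4717 0.1256] dep [0.475 0.121 0.068]
 stop [ 665.  -201.9] [160.   16.4] 86.55455780029297 [ 0.66735001 -0.201247    0.09809594]
 cover edge strip [ 451.7 -193.9] [177.1   8.8] 87.16494750976562
 cover [ 391.1 -181.5] [196.2 102.4] 86.82693481445312
 green [ 636.4 -196.8] [21.7 61.9] 16.34208869934082 35
```

```bash
python3 -m jog '[[[2.7,-2.6,-1,0,0,-6,1],[5.4,-5.2,-2,0,0,-12,1],[8.1,-7.8,-3,0,0,-18,1],[10.8,-10.4,-4,0,0,-24,1],[13.5,-13,-5,0,0,-30,1],[16.2,-15.6,-6,0,0,-36,1],[18.9,-18.2,-7,0,0,-42,1],[21.6,-20.8,-8,0,0,-48,1]]]'
cat >> h.py <<'E'
from scipy.spatial.transform import Rotation as Ro
def tool(o=None):
    from bench import status
    o=o or status.get_obs(); R=Ro.from_quat(o['eef_rot']).as_matrix(); return o,np.array(o['position']),R
def plan(p,yaw=None,pitch=None):
    o,P,R=tool(); print('clk',round(o['clock'],2),'P',P.round(4),'yaw x',np.degrees(np.arctan2(R[1,0],R[0,0])).round(2),'zaxis',R[:,2].round(3),'w',round(o['grip_width'],4))
    print('shift cm',((np.asarray(p)-P)@R*100).round(2))
    if yaw is not None:
        c,s=np.cos(np.radians(yaw)),np.sin(np.radians(yaw))
        T=np.array([[c,s,0],[s,-c,0],[0,0,-1.]])
        if pitch: T=T@Ro.from_euler('y',pitch,degrees=True).as_matrix()
        print('rotvec deg',np.degrees(Ro.from_matrix(R.T@T).as_rotvec()).round(2))
E
python3 - <<'E'
from h import *
plan([.43,-.19,.3],100)
v=V('scene0.npz');a=v.ray(280.9,200.8,.05);w=V('side0.npz');b=w.ray(288.8,238.2,.05);print(a,b)
E
```

```text
clock: 0.82
position: [0.3775, -0.3137, 0.2781]
eef_rot: [0.807, 0.59, -0.0, -0.0]
force: [-0.1, -0.6, 0.5]
grip_width: 0.0926
clk 0.82 P [ 0.3775 -0.3137  0.2781] yaw x 72.34 zaxis [-0.  0. -1.] w 0.0926
shift cm [13.37  1.25 -2.19]
rotvec deg [-2.000e-02 -0.000e+00 -2.766e+01]
[0.43709395 0.10426824 0.05      ] [0.42991839 0.10169177 0.05      ]
```

```bash
python3 -m jog '[[[2.7,0.5,-1,0,0,-7,1],[6,1,-2,0,0,-14,1],[9,1.3,-2.2,0,0,-20,1],[10,1.3,-2.2,0,0,-20,1],[10,1.3,-2.2,0,0,-20,1]]]'
python3 - <<'E'
from h import *
grab('wrist','1');plan([.485,.112,.26],136)
E
```

```text
clock: 1.23
position: [0.4215, -0.2214, 0.2999]
eef_rot: [0.693, 0.721, 0.001, -0.0]
force: [-0.6, -0.1, -0.3]
grip_width: 0.0932
clk 1.28 P [ 0.4202 -0.2242  0.2995] yaw x 92.07 zaxis [-0.001 -0.    -1.   ] w 0.0926
shift cm [33.36  7.69  3.93]
rotvec deg [ -0.06  -0.   -43.93]
```

View pics/wrist1.png

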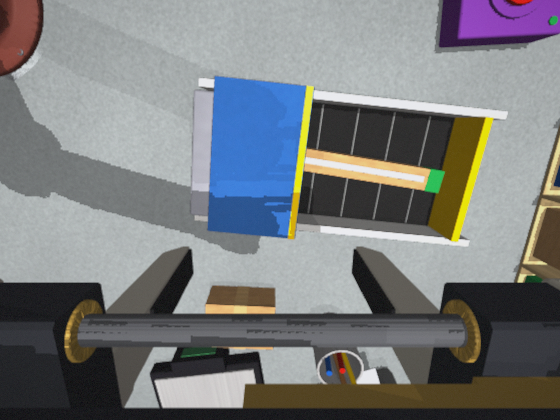

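The wrist view shows the whole conveyor. The cover is at (255,158), the stop at (474,180), and the carton runs from (305,162) to its green end at (434,181).

```bash
python3 - <<'E'
from h import *
v=V('wrist1.npz');H,S,Vv=[a.astype(int) for a in cv2.split(cv2.cvtColor(v.p,cv2.COLOR_BGR2HSV))]
W=v.cloud();x,y,z=W[...,0],W[...,1],W[...,2]
roi=np.zeros(H.shape,bool);roi[70:245,185:500]=1
def rays(m,zz):
    vv,uu=np.nonzero(m); r=np.stack([(uu-v.cx)/v.f,(vv-v.cy)/v.f,np.ones(len(uu))],1)@v.R;o=-v.t@v.R
    return o+r*((zz-o[2])/r[:,2])[:,None]
def rep(nm,m,zz):
    P=rays(m,zz)[:,:2]*1000;c,s,a=cv2.minAreaRect(P.astype(np.float32));print(nm,m.sum(),np.round(c,1),np.round(s,1),round(a,2),'mean',P.mean(0).round(1),'zdep',np.median(z[m]).round(4))
    return P
print('table z',np.median(z[30:60,250:400]))
rep('cover',roi&(H>100)&(H<125)&(S>120)&(z>.11),.12)
ye=roi&(H>22)&(H<36)&(S>120)
u=np.arange(560)[None,:]*np.ones((420,1))
rep('stop top',ye&(u>400)&(z>.093),.099)
rep('edge',ye&(u<330)&(z>.11),.12)
g=roi&(H>40)&(H<85)&(S>90)&(u>400);P=rep('green',g,.064)
b=roi&(H>5)&(H<22)&(S>60)&(u<440)&(u>300)&(z<.08)&(z>.05);b|=g;
P=rep('carton',b,.064);
w_=roi&(u<445)&(u>300)&(z<.072)&(z>.056)
w_[:, :312]=0
P=rep('carton by z',w_,.064);q=P-P.mean(0);ww,e=np.linalg.eigh(q.T@q);print(np.degrees(np.arctan2(e[1,1],e[0,1])))
gd=roi&(abs(z-.085)<.004)&(S<60)&(Vv>120);rep('guards',gd,.085)
E
```

```text
table z 0.0011863673057057882
cover 13151 [ 402.3 -191.5] [179.3 110.1] 86.39 mean [ 397.6 -185.1] zdep 0.1213
stop top 1359 [ 654.3 -207.5] [159.   45.8] 86.39 mean [ 670.  -203.9] zdep 0.0998
edge 1031 [ 452.3 -194.8] [180.    8.4] 86.44 mean [ 452.7 -187.9] zdep 0.1223
green 362 [ 639.7 -213.1] [34.3 30.2] 83.62 mean [ 644.1 -213.6] zdep 0.0655
carton 2341 [ 574.3 -209.2] [ 78.4 225.3] 67.61 mean [ 564.  -202.9] zdep 0.0652
carton by z 3695 [ 568.5 -202.6] [163.3 209.1] 86.39 mean [ 568.6 -211.9] zdep 0.0653
163.18813165522332
guards 3005 [ 512.5 -198.1] [180.1 379.8] 86.39 mean [ 560.4 -183.6] zdep 0.0862
```

```bash
cat >> h.py <<'E'
CO=np.array([.512,-.198,0]);CY=np.radians(-3.61)
CR=np.array([[np.cos(CY),-np.sin(CY),0],[np.sin(CY),np.cos(CY),0],[0,0,1]])
def loc(X): return (np.asarray(X)-CO)@CR
def wor(L): return CO+CR@np.asarray(L)
E
python3 - <<'E'
from h import *
v=V('wrist1.npz');H,S,Vv=[a.astype(int) for a in cv2.split(cv2.cvtColor(v.p,cv2.COLOR_BGR2HSV))]
vv,uu=np.mgrid[:420,:560]
r=np.stack([(uu-v.cx)/v.f,(vv-v.cy)/v.f,np.ones(uu.shape)],-1)@v.R;o=-v.t@v.R
P=loc(o+r*((.064-o[2])/r[...,2])[...,None])
z=v.cloud()[...,2]
ok=(abs(P[...,0])<.16)&(P[...,0]>-.05)&(abs(P[...,1])<.075)
m=ok&(((H>5)&(H<22)&(S>60))|((H>40)&(H<85)&(S>90))|(Vv>150))&(z>.05)&(z<.075)
for a in np.arange(-.05,.15,.02):
    k=m&(P[...,0]>a)&(P[...,0]<a+.02)
    if k.sum()>5: print(round(a+.01,3),np.percentile(P[...,1][k],[3,50,97]).round(4))
g=ok&(H>40)&(H<85)&(S>90);print('green x',np.percentile(P[...,0][g],[1,3,50,97,99]).round(4))
E
```

```text
-0.04 [-0.0108  0.0038  0.0179]
-0.02 [-0.012   0.0027  0.017 ]
-0.0 [-0.0132  0.0015  0.0159]
0.02 [-0.0144  0.0004  0.0146]
0.04 [-0.0155 -0.0008  0.0135]
0.06 [-0.0166 -0.0021  0.0125]
0.08 [-0.0178 -0.0031  0.011 ]
0.1 [-0.0191 -0.0044  0.01  ]
0.12 [-0.0204 -0.006   0.0083]
0.14 [-0.0215 -0.006   0.0076]
green x [0.1207 0.123  0.1329 0.1428 0.1433]
```

```bash
python3 -m jog '[[[3.7,0.85,0.4,0,0,-5.5,1],[7.4,1.7,0.8,0,0,-11,1],[11.1,2.55,1.2,0,0,-16.5,1],[14.8,3.4,1.6,0,0,-22,1],[18.5,4.25,2,0,0,-27.5,1],[22.2,5.1,2.4,0,0,-33,1],[25.9,5.95,2.8,0,0,-38.5,1],[29.6,6.8,3.2,0,0,-44,1]]]'
python3 - <<'E'
from h import *
plan([.485,.112,.20],136)
grab('wrist','2')
E
```

```text
clock: 1.95
position: [0.4785, 0.0721, 0.2669]
eef_rot: [0.375, 0.927, -0.001, 0.0]
force: [0.2, -0.2, -0.1]
grip_width: 0.0931
clk 1.95 P [0.4785 0.0721 0.2669] yaw x 135.93 zaxis [-0.001 -0.002 -1.   ] w 0.0931
shift cm [2.32 3.33 6.68]
rotvec deg [-0.12  0.05 -0.07]
```

View pics/wrist2.png

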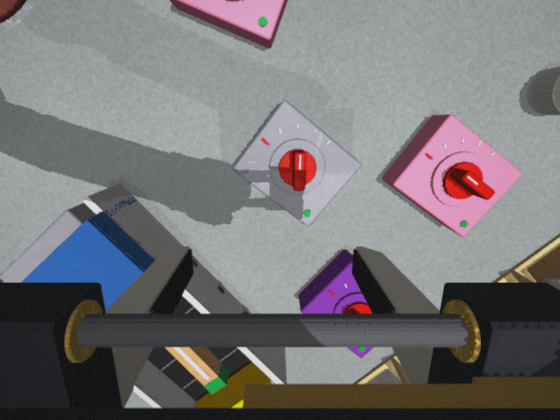

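The grey box's dial is at about (298,170). Its white mark is at the upper end, (299,153), and the tick is at (265,141), anticlockwise of the mark.

```bash
python3 - <<'E'
from h import *
v=V('wrist2.npz');H,S,Vv=[a.astype(int) for a in cv2.split(cv2.cvtColor(v.p,cv2.COLOR_BGR2HSV))]
W=v.cloud();z=W[...,2]
vv,uu=np.mgrid[:420,:560]
r=np.stack([(uu-v.cx)/v.f,(vv-v.cy)/v.f,np.ones(uu.shape)],-1)@v.R;o=-v.t@v.R
def P(h): return (o+r*((h-o[2])/r[...,2])[...,None])[...,:2]
roi=(abs(uu-298)<70)&(abs(vv-162)<66)
def rep(n,m,h):
    q=(P(h)[m]*1000).astype(np.float32);c,s,a=cv2.minAreaRect(q);print(n,m.sum(),np.round(c,1),np.round(s,1),round(a,1),'mean',q.mean(0).round(1),'z',np.median(z[m]).round(4))
top=roi&(abs(uu-298)<30)&(abs(vv-168)<35)&(z>.086)&(z<.105);rep('bar top',top,.094)
red=roi&((H<8)|(H>172))&(S>110)&(abs(uu-298)<25)
rep('disc',red&(z>.05)&(z<.075),.064)
rep('box',roi&(z>.04)&(z<.06)&(abs(uu-298)<66),.05)
t=roi&((H<8)|(H>172))&(S>80)&(uu<275);rep('tick',t,.05)
mk=top&(S<60)&(Vv>120);rep('mark',mk,.094)
E
```

```text
bar top 475 [483.7 109.4] [14.1 45.6] 46.9 mean [483.8 109.6] z 0.0948
disc 636 [484.6 108.7] [46.7 46.6] 0.8 mean [482.7 108.1] z 0.0652
box 7239 [484.3 109.5] [129.4 109.5] 7.8 mean [481.4 111.3] z 0.0514
tick 26 [433.5 101.8] [11.6  3.2] 6.6 mean [433.2 101.8] z 0.052
mark 30 [486.7 110.1] [ 3.6 40.3] 56.8 mean [478.8 115.4] z 0.0955
```

```bash
python3 -m jog '[[[1.3,1.6,4,0,0,-1,1],[2.2,3.1,8,0,0,-1,1],[2.2,3.1,12,0,0,-1,1],[2.2,3.1,16,0,0,-1,1],[2.2,3.1,19,0,0,-1,1],[2.2,3.1,19,0,0,-1,1]]]'
python3 - <<'E'
from h import *
plan([.4842,.1094,.070],136.9)
E
```

```text
clock: 2.5
position: [0.4795, 0.1064, 0.0716]
eef_rot: [0.368, 0.93, -0.005, -0.005]
force: [-0.2, -1.4, 0.2]
grip_width: 0.0931
clk 2.5 P [0.4795 0.1064 0.0716] yaw x 136.79 zaxis [-0.013 -0.006 -1.   ] w 0.0931
shift cm [-0.14  0.54  0.15]
rotvec deg [-0.77 -0.33 -0.11]
```

```bash
python3 -m jog '[[[-0.1,0.5,0.1,-0.7,-0.3,0,1],[-0.1,0.5,0.1,-0.7,-0.3,0,1],[-0.1,0.5,0.1,-0.7,-0.3,0,1]]]'
python3 - <<'E'
from h import *
plan([.4842,.1094,.070],136.9)
E
python3 -m jog '[[[0,0,0,0,0,0,0],[0,0,0,0,0,0,0],[0,0,0,0,0,0,0],[0,0,0,0,0,0,0],[0,0,0,0,0,0,0],[0,0,0,0,0,0,0],[0,0,0,0,0,0,0]]]' 15
python3 - <<'E'
from h import *
plan([.4842,.1094,.070],136.9)
grab('wrist','3')
E
```

```text
clock: 2.75
position: [0.4898, 0.1144, 0.0789]
eef_rot: [0.367, 0.93, 0.006, 0.007]
force: [-0.6, -0.5, 0.3]
grip_width: 0.0929
clk 2.75 P [0.4898 0.1144 0.0789] yaw x 136.95 zaxis [ 0.017  0.006 -1.   ] w 0.0929
shift cm [ 0.08 -0.76  0.87]
rotvec deg [0.92 0.46 0.06]
clock: 3.33
position: [0.4877, 0.1144, 0.0768]
eef_rot: [0.366, 0.931, 0.005, 0.005]
force: [-0.2, -0.7, 0.0]
grip_width: 0.0509
clk 3.33 P [0.4877 0.1144 0.0768] yaw x 137.06 zaxis [ 0.012  0.005 -1.   ] w 0.0509
shift cm [-0.08 -0.61  0.67]
rotvec deg [0.7  0.3  0.16]
```

View pics/wrist3.png

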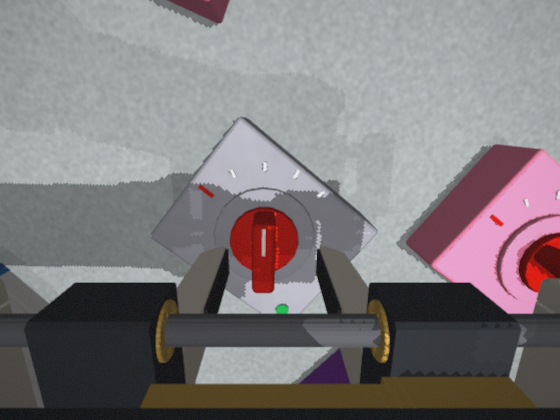

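```bash
python3 -m jog '[[[0,0,0,0,0,0,0.55],[0,0,0,0,0,0,0.55],[0,0,0,0,0,0,0.55],[0,0,0,0,0,0,0.55]]]' 15
python3 - <<'E'
from h import *
plan([.4842,.1094,.070],136.9)
E
```

```text
clock: 3.72
position: [0.4877, 0.1144, 0.0768]
eef_rot: [0.366, 0.931, 0.005, 0.005]
force: [0.5, 0.4, 0.1]
grip_width: 0.0511
clk 3.72 P [0.4877 0.1144 0.0768] yaw x 137.06 zaxis [ 0.012  0.005 -1.   ] w 0.0511
shift cm [-0.08 -0.62  0.67]
rotvec deg [0.7  0.3  0.16]
```

```bash
python3 -m jog '[[[-0.1,-0.3,0.3,0.7,0.3,0,0.55],[-0.1,-0.6,0.65,0.7,0.3,0,0.55],[-0.1,-0.6,0.65,0.7,0.3,0,0.55],[-0.1,-0.6,0.65,0.7,0.3,0,0.55],[-0.1,-0.6,0.65,0.7,0.3,0,0.55],[-0.1,-0.6,0.65,0.7,0.3,0,0.55]]]' 15
python3 - <<'E'
from h import *
plan([.4842,.1094,.070],136.9)
E
```

```text
clock: 4.22
position: [0.4845, 0.1095, 0.0703]
eef_rot: [0.366, 0.931, 0.0, 0.0]
force: [-0.6, 0.3, 0.2]
grip_width: 0.0514
clk 4.22 P [0.4845 0.1095 0.0703] yaw x 137.06 zaxis [ 0.  0. -1.] w 0.0514
shift cm [ 0.02 -0.03  0.03]
rotvec deg [ 0.02 -0.    0.16]
```

Accurate. Next I'll close on the bar.

```bash
python3 -m jog '[[[0,0,0,0,0,0,0],[0,0,0,0,0,0,0],[0,0,0,0,0,0,0],[0,0,0,0,0,0,0],[0,0,0,0,0,0,0],[0,0,0,0,0,0,0],[0,0,0,0,0,0,0],[0,0,0,0,0,0,0]]]' 15
```

```text
clock: 4.88
position: [0.4847, 0.1096, 0.0703]
eef_rot: [0.366, 0.931, 0.0, 0.0]
force: [0.4, 0.1, -0.4]
grip_width: 0.0139
```

```bash
python3 -m jog '[[[0,0,0,0,0,-6,0],[0,0,0,0,0,-12,0],[0,0,0,0,0,-18,0],[0,0,0,0,0,-24,0],[0,0,0,0,0,-30,0],[0,0,0,0,0,-36,0],[0,0,0,0,0,-42,0],[0,0,0,0,0,-46,0]]]' 15
python3 -m jog '[[[0,0,0,0,0,-3,0],[0,0,0,0,0,-5,0],[0,0,0,0,0,-6,0],[0,0,0,0,0,-6,0],[0,0,0,0,0,-6,0]]]' 15
python3 - <<'E'
from h import *
plan([.4842,.1094,.070],187.8); o,_,_=tool();print(o['ft_torque'])
E
```

```text
clock: 5.55
position: [0.4845, 0.1091, 0.0703]
eef_rot: [-0.029, 1.0, -0.0, -0.0]
force: [-0.3, -0.6, 0.2]
grip_width: 0.0137
clock: 5.97
position: [0.4845, 0.1091, 0.0702]
eef_rot: [-0.078, 0.997, -0.0, -0.0]
force: [-0.5, -0.5, -0.1]
grip_width: 0.0135
clk 5.97 P [0.4845 0.1091 0.0702] yaw x -171.01 zaxis [-0. -0. -1.] w 0.0135
shift cm [0.02 0.04 0.02]
rotvec deg [-0.02 -0.    1.19]
[-0.05405175 -0.16154    -0.07053599]
```

```bash
python3 -m jog '[[[0,0,0,0,0,-2,0],[0,0,0,0,0,-4,0],[0,0,0,0,0,-4,0],[0,0,0,0,0,-4,0],[0,0,0,0,0,-4,0]]]' 15
python3 - <<'E'
from h import *
plan([.4842,.1094,.070],187.8); o,_,_=tool();print(o['ft_torque'])
E
python3 -m jog '[[[0,0,0,0,0,0,0.6],[0,0,0,0,0,0,0.6],[0,0,0,0,0,0,0.6],[0,0,0,0,0,0,0.6],[0,0,0,0,0,0,0.6]]]' 15
python3 - <<'E'
from h import *
plan([.4842,.1094,.070],187.8); grab('wrist','4')
E
```

```text
clock: 6.38
position: [0.4845, 0.1091, 0.0702]
eef_rot: [-0.113, 0.994, -0.0, -0.0]
force: [-0.0, -1.4, 0.6]
grip_width: 0.0138
clk 6.38 P [0.4845 0.1091 0.0702] yaw x -167.05 zaxis [-0. -0. -1.] w 0.0138
shift cm [0.02 0.04 0.02]
rotvec deg [-0.02 -0.01  5.15]
[-0.08952298 -0.10344353 -0.33794992]
clock: 6.8
position: [0.4844, 0.1096, 0.0702]
eef_rot: [-0.114, 0.993, 0.0, 0.0]
force: [-0.4, 0.3, 0.3]
grip_width: 0.0424
clk 6.8 P [0.4844 0.1096 0.0702] yaw x -166.92 zaxis [ 0.  0. -1.] w 0.0424
shift cm [ 0.02 -0.01  0.02]
rotvec deg [0.02 0.   5.28]
```

View pics/wrist4.png

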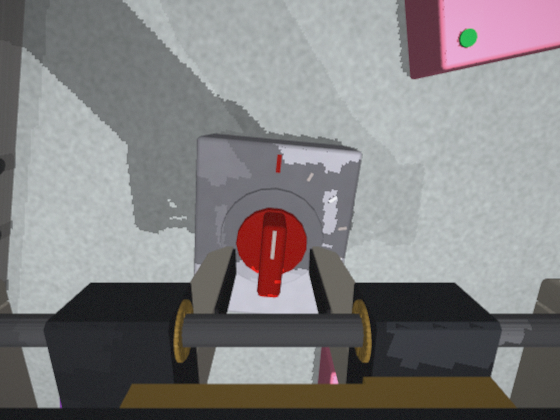

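```bash
python3 - <<'E'
from h import *
v=V('wrist4.npz');H,S,Vv=[a.astype(int) for a in cv2.split(cv2.cvtColor(v.p,cv2.COLOR_BGR2HSV))]
z=v.cloud()[...,2]
vv,uu=np.mgrid[:420,:560]
r=np.stack([(uu-v.cx)/v.f,(vv-v.cy)/v.f,np.ones(uu.shape)],-1)@v.R;o=-v.t@v.R
def P(h): return (o+r*((h-o[2])/r[...,2])[...,None])[...,:2]
roi=(abs(uu-272)<22)&(abs(vv-255)<50)
m=roi&(z>.088)&(z<.105)&((H<8)|(H>172));q=(P(.094)[m]*1000).astype(np.float32);print(m.sum(),cv2.minAreaRect(q))
t=(abs(uu-280)<8)&(abs(vv-163)<14)&((H<8)|(H>172))&(S>100);q2=(P(.05)[t]*1000).astype(np.float32);print(cv2.minAreaRect(q2)); d=q2.mean(0)-np.array([484.3,109.4]);print(np.degrees(np.arctan2(d[1],d[0])))
E
```

```text
1736 ((483.001220703125, 108.77421569824219), (47.01734924316406, 13.835878372192383), 7.748253345489502)
((433.4992980957031, 102.00880432128906), (11.509764671325684, 2.994868755340576), 8.63345718383789)
-171.71687159249095
```

The bar now lines up with the tick and the stop was felt, so the dial is off. Next is the carton.

```bash
python3 -m jog '[[[0,0,-4,0,0,0,0.65],[0,0,-8,0,0,0,0.65],[0,0,-12,0,0,0,0.65],[0,0,-12,0,0,0,0.65]]]'
python3 - <<'E'
from h import *
p=wor([.04,-.0009,.20]);print(p);plan(p,173)
E
```

```text
clock: 7.18
position: [0.4884, 0.1127, 0.1971]
eef_rot: [-0.114, 0.993, 0.002, 0.007]
force: [0.2, 1.5, -0.7]
grip_width: 0.0602
[ 0.55186396 -0.2014168   0.2       ]
clk 7.18 P [0.4884 0.1127 0.1971] yaw x -166.92 zaxis [ 0.013  0.005 -1.   ] w 0.0602
shift cm [  0.92 -32.03  -0.36]
rotvec deg [ 0.24  0.77 20.08]
```

```bash
python3 -m jog '[[[0.1,-4,0,0,0,3,0.65],[0.2,-8,0,0,0,6,0.65],[0.3,-12,0,0,0,9,0.65],[0.4,-16,0,0,0,12,0.65],[0.5,-20,0,0,0,15,0.65],[0.6,-24,0,0,0,18,0.65],[0.8,-28,0,0,0,20,0.65],[0.9,-32,0,0,0,20,0.65]]]'
python3 -m jog '[[[0,0,0,0,0,0,0.65],[0,0,0,0,0,0,0.65],[0,0,0,0,0,0,0.65]]]'
python3 - <<'E'
from h import *
p=wor([.04,-.0009,.04]);plan(p,173);grab('wrist','5')
E
```

```text
clock: 7.85
position: [0.5478, -0.2065, 0.1901]
eef_rot: [0.061, 0.998, -0.0, 0.0]
force: [0.6, 0.3, 0.2]
grip_width: 0.0603
clock: 8.1
position: [0.5478, -0.2034, 0.1899]
eef_rot: [0.06, 0.998, 0.001, -0.0]
force: [0.9, 1.0, -0.2]
grip_width: 0.0604
clk 8.1 P [ 0.5478 -0.2034  0.1899] yaw x 173.1 zaxis [-0.     0.001 -1.   ] w 0.0604
shift cm [-0.39  0.22 14.99]
rotvec deg [ 0.08 -0.03  0.1 ]
```

View pics/wrist5.png

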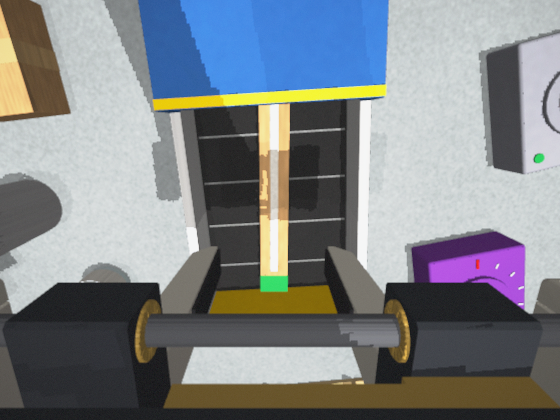

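The carton's strip at column 274 is vertical and centred between the fingers. Descending.

```bash
python3 -m jog '[[[-0.2,0.1,4,0,0,0,0.65],[-0.4,0.2,8,0,0,0,0.65],[-0.4,0.2,11,0,0,0,0.65],[-0.4,0.2,13,0,0,0,0.65],[-0.4,0.2,13.5,0,0,0,0.65],[-0.4,0.2,13.5,0,0,0,0.65],[-0.4,0.2,13.5,0,0,0,0.65]]]'
python3 - <<'E'
from h import *
p=wor([.04,-.0009,.041]);plan(p,173);grab('wrist','6')
E
```

```text
clock: 8.73
position: [0.5533, -0.2015, 0.0566]
eef_rot: [0.059, 0.998, 0.0, 0.001]
force: [-0.5, -0.5, 1.3]
grip_width: 0.0604
clk 8.73 P [ 0.5533 -0.2015  0.0566] yaw x 173.18 zaxis [ 0.002  0.    -1.   ] w 0.0604
shift cm [ 0.15 -0.01  1.56]
rotvec deg [0.03 0.12 0.18]
```

View pics/wrist6.png

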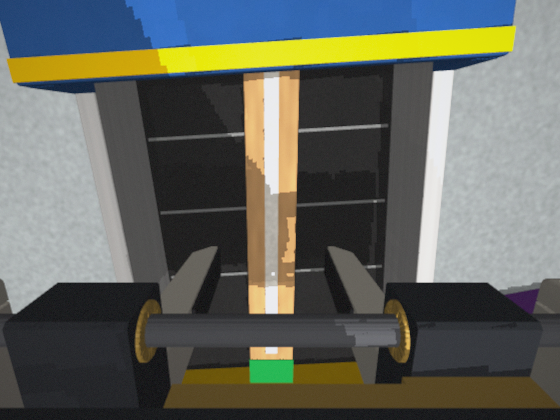

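The fingers straddle the carton evenly, with the carton between columns 246 and 297. I'll go down the last 15 mm and close.

```bash
python3 -m jog '[[[0.1,0,0.8,0,0,0,0.65],[0.1,0,1.4,0,0,0,0.65],[0.1,0,1.5,0,0,0,0.65],[0.1,0,1.5,0,0,0,0.65],[0.1,0,1.5,0,0,0,0.65],[0.1,0,1.5,0,0,0,0.65]]]'
python3 -m jog '[[[0,0,0,0,0,0,0.1],[0,0,0,0,0,0,0.1],[0,0,0,0,0,0,0.1],[0,0,0,0,0,0,0.1],[0,0,0,0,0,0,0.1],[0,0,0,0,0,0,0.1],[0,0,0,0,0,0,0.1],[0,0,0,0,0,0,0.1]]]' 40
python3 - <<'E'
from h import *
p=wor([.04,-.0009,.041]);plan(p,173)
E
```

```text
clock: 9.28
position: [0.5514, -0.2028, 0.0404]
eef_rot: [0.061, 0.998, 0.0, 0.0]
force: [0.5, 0.3, 0.5]
grip_width: 0.0605
clock: 9.95
position: [0.5513, -0.2026, 0.0402]
eef_rot: [0.061, 0.998, 0.0, 0.0]
force: [0.3, -0.1, 0.4]
grip_width: 0.0286
clk 9.95 P [ 0.5513 -0.2026  0.0402] yaw x 173.06 zaxis [ 0.  0. -1.] w 0.0286
shift cm [-0.05  0.13 -0.08]
rotvec deg [0.01 0.01 0.06]
```

```bash
python3 -m jog '[[[0,0,-0.6,0,0,0,0.1],[0,0,-1.5,0,-3,0,0.1],[0.15,0,-2.4,0,-6,0,0.1],[0.3,0,-3.3,0,-9,0,0.1],[0.5,0,-4.2,0,-12,0,0.1],[0.8,0,-5.1,0,-15,0,0.1],[1.05,0,-6,0,-18,0,0.1],[1.05,0,-6,0,-18,0,0.1]]]'
python3 -m jog '[[[0,0,0,0,0,0,0.1],[0,0,0,0,0,0,0.1],[0,0,0,0,0,0,0.1]]]'
python3 - <<'E'
from h import *
o,P,R=tool();print(o['clock'],P,loc(P),R[:,2],R[:,0],o['grip_width'],o['force'])
for n in ['wrist','scene','side']: grab(n,'7')
a=cv2.imread('pics/scene7.png')[165:310,150:320];b=cv2.imread('pics/side7.png')[130:260,220:400]
f=lambda i:cv2.resize(i,(400,330),interpolation=cv2.INTER_CUBIC)
cv2.imwrite('pics/pair7.png',np.hstack([f(a),f(b)]))
E
```

```text
clock: 10.62
position: [0.5379, -0.2017, 0.101]
eef_rot: [0.06, 0.986, -0.011, 0.155]
force: [0.1, -0.1, -0.5]
grip_width: 0.0289
clock: 10.87
position: [0.5417, -0.2015, 0.1]
eef_rot: [0.06, 0.986, -0.009, 0.156]
force: [-0.3, -0.2, -0.5]
grip_width: 0.0289
10.8667 [ 0.54172068 -0.2015117   0.10002367] [ 0.02988282 -0.00163338  0.10002367] [ 0.3067858  -0.0367773  -0.95106777] [-0.94405346  0.11529702 -0.30898167] 0.02886105064645317 [-0.31639931 -0.23808382 -0.51090077]
```

View pics/pair7.png

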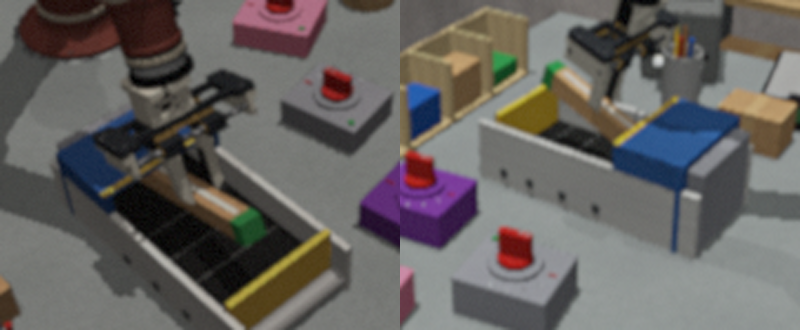

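View pics/wrist7.png

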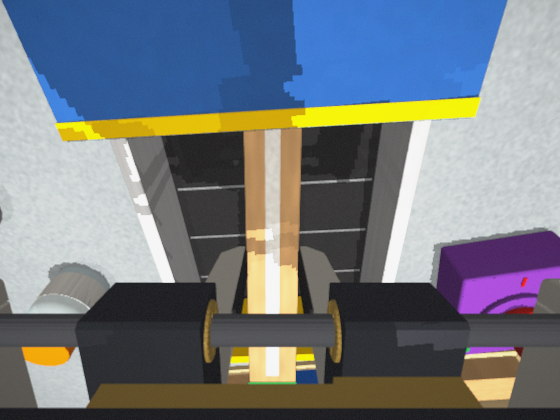

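The free green end stands above the yellow stop, and the other end is still under the cover. I'll check both ends numerically.

```bash
cat > m.py <<'E'
from h import *
import sys
def meas(tag):
  for n in ['scene','side']:
    v=V(n+tag+'.npz');H,S,Vv=[a.astype(int) for a in cv2.split(cv2.cvtColor(v.p,cv2.COLOR_BGR2HSV))]
    W=v.cloud();L=(W-CO)@CR
    box=(L[...,0]>-.16)&(L[...,0]<.32)&(abs(L[...,1])<.09)&(L[...,2]>.04)&(L[...,2]<.5)
    g=box&(H>40)&(H<85)&(S>90);g=cv2.morphologyEx(g.astype(np.uint8),cv2.MORPH_OPEN,np.ones((2,2)))>0
    k,l,st,ce=cv2.connectedComponentsWithStats(g.astype(np.uint8))
    for i in range(1,k):
        if st[i,4]>15: print(n,'green',st[i,4],ce[i].round(1),np.median(L[l==i],0).round(3),'min',np.percentile(L[l==i],5,0).round(3),'max',np.percentile(L[l==i],95,0).round(3))
    b=box&(abs(L[...,1])<.04)&(H>5)&(H<22)&(S>70)&(L[...,2]>.06)
    q=L[b];s=q[:,0]
    for a in np.arange(-.1,.3,.03):
        k=(s>a)&(s<a+.03)
        if k.sum()>8: print('   x',round(a+.015,3),k.sum(),'z 10/50/90',np.percentile(q[k,2],[10,50,90]).round(3))
meas(sys.argv[1])
E
python3 m.py 7
```

```text
scene green 173 [256.1 265.6] [ 0.124 -0.006  0.142] min [ 0.075 -0.021  0.033] max [0.132 0.052 0.155]
   x -0.085 70 z 10/50/90 [0.074 0.471 0.493]
   x -0.055 175 z 10/50/90 [0.078 0.365 0.469]
   x -0.025 187 z 10/50/90 [0.092 0.369 0.435]
   x 0.005 154 z 10/50/90 [0.099 0.233 0.241]
   x 0.035 87 z 10/50/90 [0.103 0.124 0.222]
   x 0.065 81 z 10/50/90 [0.11  0.131 0.138]
   x 0.095 66 z 10/50/90 [0.12  0.14  0.146]
   x 0.155 161 z 10/50/90 [0.064 0.076 0.091]
   x 0.185 9 z 10/50/90 [0.071 0.082 0.091]
side green 43 [288.9 158.9] [0.105 0.006 0.147] min [ 0.098 -0.013  0.128] max [0.111 0.011 0.153]
   x -0.085 34 z 10/50/90 [0.319 0.359 0.38 ]
   x -0.055 45 z 10/50/90 [0.154 0.335 0.463]
   x -0.025 113 z 10/50/90 [0.099 0.214 0.245]
   x 0.005 95 z 10/50/90 [0.092 0.11  0.231]
   x 0.035 55 z 10/50/90 [0.1   0.114 0.13 ]
   x 0.065 64 z 10/50/90 [0.11  0.124 0.137]
   x 0.095 49 z 10/50/90 [0.118 0.132 0.145]
```

```bash
python3 -m jog '[[[-1.5,0,0,0,0,0,0.1],[-3.5,0,0,0,0,0,0.1],[-5.5,0,0,0,0,0,0.1],[-7.5,0,0,0,0,0,0.1],[-9.5,0,0,0,0,0,0.1],[-11.5,0,0,0,0,0,0.1],[-13,0,0,0,0,0,0.1],[-13,0,0,0,0,0,0.1]]]'
python3 -m jog '[[[0,0,0,0,0,0,0.1],[0,0,0,0,0,0,0.1]]]'
python3 - <<'E'
from h import *
o,P,R=tool();print(o['clock'],P,loc(P),R[:,2],o['grip_width'],o['force']);print((R.T@[0,0,1]).round(3))
for n in ['wrist','scene','side']: grab(n,'8')
a=cv2.imread('pics/scene8.png')[165:310,150:320];b=cv2.imread('pics/side8.png')[130:260,220:400]
f=lambda i:cv2.resize(i,(400,330),interpolation=cv2.INTER_CUBIC)
cv2.imwrite('pics/pair8.png',np.hstack([f(a),f(b)]))
E
python3 m.py 8 | grep green
```

```text
clock: 11.68
position: [0.6671, -0.2162, 0.1413]
eef_rot: [0.06, 0.986, -0.009, 0.158]
force: [0.6, 0.2, -0.4]
grip_width: 0.0286
clock: 11.85
position: [0.6621, -0.2162, 0.1392]
eef_rot: [0.06, 0.986, -0.009, 0.155]
force: [0.2, 0.0, -1.5]
grip_width: 0.0288
11.85 [ 0.66210539 -0.21623551  0.13916288] [ 0.15095573 -0.00874799  0.13916288] [ 0.30403754 -0.03688724 -0.95194564] 0.02875738068218026 [ 0.18897712  0.03174647 -1.51770112]
[-0.306  0.    -0.952]
scene green 181 [285.3 283.4] [ 0.245 -0.015  0.185] min [ 0.23  -0.028  0.167] max [0.252 0.001 0.194]
side green 49 [262.  140.7] [ 0.228 -0.001  0.186] min [ 0.218 -0.021  0.164] max [0.237 0.003 0.192]
side green 70 [318.5 180.5] [-0.019  0.011  0.099] min [-0.026 -0.016  0.079] max [-0.005  0.018  0.109]
```

View pics/pair8.png

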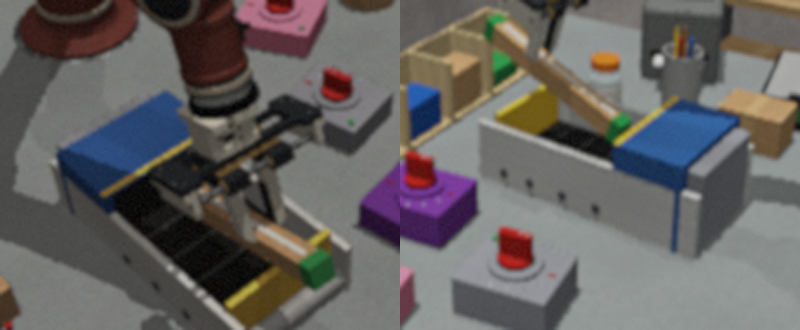

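View pics/wrist8.png

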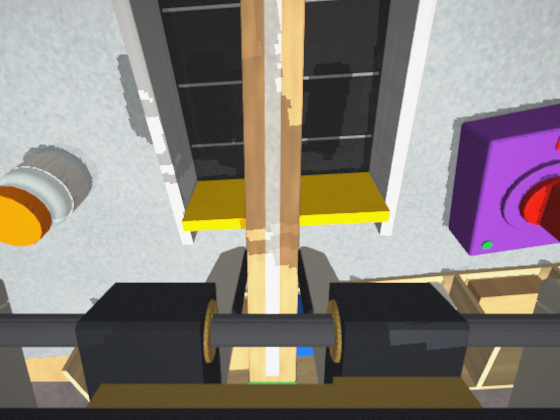

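Both ends are free: the lower end is about 35 mm clear of the cover edge. Now I'll raise it straight up.

```bash
python3 -m jog '[[[-0.6,0,-1.9,0,0,0,0.1],[-1.2,0,-3.8,0,0,0,0.1],[-1.8,0,-5.7,0,0,0,0.1],[-2.4,0,-7.6,0,0,0,0.1],[-3,0,-9.5,0,0,0,0.1],[-3.6,0,-11.4,0,0,0,0.1],[-4,0,-12.6,0,0,0,0.1],[-4.3,0,-13.3,0,0,0,0.1]]]'
python3 -m jog '[[[0,0,0,0,0,0,0.1],[0,0,0,0,0,0,0.1],[0,0,0,0,0,0,0.1],[0,0,0,0,0,0,0.1],[0,0,0,0,0,0,0.1],[0,0,0,0,0,0,0.1]]]'
python3 - <<'E'
from h import *
o,P,R=tool();print(o['clock'],P,loc(P),R[:,2],o['grip_width'],o['force'],abs(o['qd']).max())
for n in ['wrist','scene','side']: grab(n,'9')
print(tool()[1])
cv2.imwrite('pics/pair9.png',cv2.resize(np.hstack([cv2.imread('pics/scene9.png'),cv2.imread('pics/side9.png')]),(800,300)))
E
python3 m.py 9 | grep green
```

```text
clock: 12.67
position: [0.6634, -0.2163, 0.2823]
eef_rot: [0.06, 0.986, -0.01, 0.157]
force: [-0.6, -0.0, -1.5]
grip_width: 0.029
clock: 13.17
position: [0.663, -0.2164, 0.2793]
eef_rot: [0.06, 0.986, -0.009, 0.156]
force: [0.4, -0.0, -0.8]
grip_width: 0.0285
13.1667 [ 0.6629926  -0.21642385  0.27929836] [ 0.15185305 -0.00888008  0.27929836] [ 0.30557241 -0.03688759 -0.95145405] 0.028503271927884797 [ 0.38375235 -0.02477056 -0.8378285 ] 0.005895364828386826
[ 0.66322851 -0.21639997  0.27985073]
scene green 220 [285.4 245.5] [ 0.246 -0.017  0.324] min [ 0.232 -0.028  0.309] max [ 0.254 -0.001  0.335]
side green 48 [261.  101.3] [ 0.228 -0.001  0.326] min [ 0.219 -0.024  0.306] max [0.236 0.004 0.332]
side green 89 [320.  140.8] [-0.017  0.01   0.234] min [-0.024 -0.312  0.088] max [0.169 0.018 0.249]
```

View pics/pair9.png

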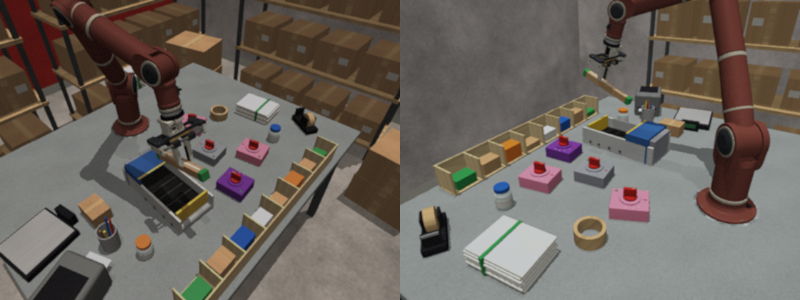

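```bash
python3 - <<'E'
from bench import workorder,status
print(workorder.hand_in()); o=status.get_obs();print(o['clock'],o['position'],o['grip_width'])
E
```

```text
the job is handed in; nothing more can be done
None
the job is handed in; nothing more can be done
```

I turned the dial to its off stop, tilted the carton, drew it out from under the cover and raised it. I handed the job in at about 13.3 s with the carton still held; no verdict was reported.

- **Dial:** I gripped the bar and turned it about 51° anticlockwise until the torque rose to 0.34 N m at the stop. The wrist picture then showed the bar at 7.7° and the tick at about 8°, so they agreed to within a degree. That was the last measurement of the dial; afterwards I only saw it in the overview pictures.
- **Tilt:** With the carton tilted about 18°, its free end was at about 140 mm in the camera depth. I calculated the other end at about x = -135 mm and z = 53 mm, since it was out of sight under the cover.
- **Final hold:** The lower end was at about 230 mm and the upper end at about 325 mm, so the lower one was about 110 mm above the cover top. The arm was nearly still, at most 0.006 rad/s in any joint. The finger opening stayed at 28.5 to 29 mm with 40 N grip set.
- **Other things:** In the last overview pictures they looked untouched; I did not measure them.

**Checks that disagreed:**
- The scene and side cameras differed by about 10 to 20 mm when I cast rays for the first fix, so I took the grasp positions from the wrist camera instead.
- My first correction over the dial overshot by about 7 mm while the arm was still settling. I saw this before the fingers closed and corrected it.

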